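Put the router-table kit away on its outline boards

ROBOT

A 7-joint arm with a two-finger parallel gripper is mounted at the origin on the work surface. World frame = base frame: x ahead of the robot, y to its left, z up, the work surface at z = 0. Lengths are in m, angles in rad, forces in N, time in s.
With the tool pointing down it reaches from about 0.425 to 0.925 m from the base axis. Payload 6.8 kg.
Tool frame: the origin (TCP) lies on the mounting face of the last link; the fingertips stand 173 mm ahead of it and the grasp point (between the pads) lies 155 mm ahead of it; z points along the fingers, y is the line along which they close (so a half turn about z gives the same grasp; the last joint's range is limited). The gripper opens to 85 mm and grips with 20 to 120 N. Pads are 22 mm wide; open, the fingers measure 114 mm over their backs; the gripper's body (76 mm by 85 mm) begins 54 mm behind the grasp point. The pads swing forward as they close: fully open they stand 13 mm farther back than shut.
Start: joints at [1.027, 0.477, 0.022, 1.555, -0.011, 1.109, -0.083], TCP at [0.285, -0.612, 0.405] pointing down, gripper open.
Joint ranges: [-2.96, 2.96], [-0.34, 2.1], [-1.41, 1.46], [0.24, 2.44], [-1.37, 4.51], [0.17, 1.92], [-2.96, 2.96]. Speed limits (rad/s): [2.39, 2.39, 3.14, 3.14, 3.14, 3.14, 3.14].

INTERFACE

Orientations are given as a rotation vector (axis times angle).
In Python, from bench import r gives the robot as it stands.
- The arm moves only by the tool carry_out, never from a script. Its argument "moves" is a list of rows, each a list of 5 numbers: the shift along the tool's x, y, z in m, then the turn about the tool's z in rad, then the finger opening in m, from 0 to 0.0854. In form: [[dx, dy, dz, roll, claw], ...]. A call has exactly 8 rows; each row is the pose to reach, as a shift and turn from the pose commanded when the call began, along the tool's axes at that moment; what a row does not reach only later rows make up. A row lasts 1/10 s, in which the tool goes at most 50 mm and 8.59 degrees, less where a joint would pass 70% of its speed; a pose out of reach is approached as far as the arm can. A call with a gripper value outside its range is refused whole. The fingers move at their own pace and stop on an object; "force" is the grip in N (left out, the last holds). Time passes only in rows, so rows that repeat a pose let the fingers close, or fill a call up. It gives the time, the measured TCP pose, the force, the opening and the grip force at its end, in the units of the state.
- r.get_obs(): the state, without advancing time (a new reading comes with each control period).
- r.grab_frame(name): name is "scene" or "top" or "wrist"; returns the picture (420x560x3 uint8, red, green, blue); there is no depth.
- r.calibration(name): a dict with "fx", "fy", "cx", "cy" (pixels), "rvec" (rotation vector, rad) and "tvec" (3), from world to camera coordinates, as OpenCV has them. Camera axes: x right, y down, z forward; pixel columns grow to the right and rows downward; lengths in m; the calibration is good to about 2 mm. The wrist camera is an equidistant fisheye: a pixel r from the principal point sees the ray r / f radians off the axis. A picture is of the moment at which its call begins: read the wrist's pose just before it. calibration takes no time and is no camera call; for the wrist camera it gives the pose at the moment of the call.
- r.hand_in(): hands the job in; it is judged then, once.
The state is a dict: "clock": time; "joints": joint angles; "qvel": joint speeds; "tau": joint torques, N m; "tcp_pos": TCP position; "orientation": TCP orientation; "contact_force": force on the tool from outside, world axes, zero at the start; "moment": the same for the moment, N m; "grip_width": finger opening in m; "gripper_force": force on a finger pad.
Only numpy, scipy, OpenCV 4.12 (cv2) and the standard library are available. Lean on these libraries where they do the work, as an engineer would, in place of code of your own. Each camera call takes 0.05 s, during which the arm holds its last target. There are 200 camera calls.

TASK

Tidy away the router-table kit: lay the big ring, the small ring and the steel square each flat on the board that shows its own outline, covering that outline, the square turned the way it is drawn. Put the two wooden wedges side by side between the rails of the wedge tray, flat on its floor, head to tail with their sloping sides facing each other, so that together they fill the rectangle painted there. Leave everything lying still.

Things in the scene. Friction and masses are not known exactly. Their poses are not given: they have to be found in the camera images.
- wedge_a: One of two identical pale wood wedges, on its side: from above a trapezium 60 mm long, 36 mm wide at the thick end, 16 at the thin; 30 mm tall, 45 g. Origin on the underside, mid-length; z up, +x to the thick end. Square end faces at x = +-30 mm; straight side at y = -13; sloping side from y = +3 (thin end) to +23 (thick end). Grip it end to end (60 mm), near y = -5.
- wedge_b: One of two identical pale wood wedges, on its side: from above a trapezium 60 mm long, 36 mm wide at the thick end, 16 at the thin; 30 mm tall, 45 g. Origin on the underside, mid-length; z up, +x to the thick end. Square end faces at x = +-30 mm; straight side at y = -13; sloping side from y = +3 (thin end) to +23 (thick end). Grip it end to end (60 mm), near y = -5.
- big_ring: The larger of two plain aluminium spacer rings, outside diameter 60 mm, bore 34 mm, 26 mm tall, lying flat. Origin at the centre of its underside, z up. About 130 g.
- small_ring: The smaller of two plain aluminium spacer rings, outside diameter 40 mm, bore 20 mm, 26 mm tall, lying flat. Origin at the centre of its underside, z up. About 65 g.
- square: Steel engineer's square lying flat, an L from above, 220 g. Dark stock 18 mm (x) by 76 mm (y), 26 mm tall; origin at the centre of the stock's underside, z up: grip the stock here across x. The bright blade, 24 mm wide, 4 mm thick, at the bottom, runs from the stock along +x: x = 9 to 69 mm, y = 14 to 38 mm, flush with the stock's +y end.
- wedge_tray: Fixed plywood tray 100 mm (x) by 86 (y). Origin: centre of underside, z up; floor 6 mm up. Rails 70 mm long, 8 thick along x at y = +-37 mm, 66 mm apart inside, tops 18 mm up; ends open. Dark 60 by 60 mm rectangle painted at the centre. Wedges lie along x: the one with its thick end to +x on the -y side, the other, turned half round, on the +y side; either wedge in either place.
- big_ring_board: Board for the big ring, fixed: plywood 90 by 90 by 6 mm with a dark painted ring 60 mm across (34 mm light middle) at its centre. Origin at the centre of its underside, z up.
- small_ring_board: Board for the small ring, fixed: plywood 70 by 70 by 6 mm with a dark painted ring 40 mm across (20 mm light middle) at its centre. Origin at the centre of its underside, z up.
- square_board: Fixed plywood board 100 by 100 by 6 mm with a dark painted L, the square's outline. Origin: centre of underside, z up. Painted stock centred at x = -30, y = 0 mm, long side along y; painted blade from it along +x, x = -21 to 39, y = 14 to 38 mm: the square's axes go parallel to the board's, its origin 30 mm to -x of the board's.

How it is judged:
At the end, for the whole second after the job is handed in: All five lie flat and at rest: each ring within 10 mm of its own outline; the square on its outline within 12 mm and 0.2 rad, blade as drawn; the wedges side by side between the rails, along the tray within 0.2 rad and 14 mm, head to tail, sloping sides facing (z of wedge_a in the frame of wedge_tray between 0.003 and 0.009 m and angle between each of wedge_a, wedge_b, big_ring, small_ring, square's own z axis and vertical below 0.08 rad and linear speed of each of wedge_a, wedge_b, big_ring, small_ring, square below 0.02 m/s and angular speed of each of wedge_a, wedge_b, big_ring, small_ring, square below 0.2 rad/s and z of wedge_b in the frame of wedge_tray between 0.003 and 0.009 m and z of big_ring in the frame of big_ring_board between 0.003 and 0.009 m and z of small_ring in the frame of small_ring_board between 0.003 and 0.009 m and z of square in the frame of square_board between 0.003 and 0.009 m and horizontal distance between big_ring and big_ring_board below 0.01 m and horizontal distance between small_ring and small_ring_board below 0.01 m and x of square in the frame of square_board between -0.042 and -0.018 m and y of square in the frame of square_board between -0.012 and 0.012 m and x of square_board in the frame of square between 0.018 and 0.042 m and angle between the x axis of square and the x axis of square_board, either way round below 0.2 rad and y of wedge_b in the frame of wedge_a between 0.018 and 0.046 m and x of wedge_b in the frame of wedge_a between -0.014 and 0.014 m and x of wedge_a in the frame of wedge_tray between -0.014 and 0.014 m and y of wedge_a in the frame of wedge_tray between -0.026 and 0.026 m and angle between the x axis of each of wedge_a, wedge_b and the x axis of wedge_tray, either way round below 0.2 rad and y of wedge_a in the frame of wedge_b between 0.018 and 0.046 m and x of wedge_a in the frame of wedge_b between -0.014 and 0.014 m and x of wedge_b in the frame of wedge_tray between -0.014 and 0.014 m and y of wedge_b in the frame of wedge_tray between -0.026 and 0.026 m); the robot touches nothing.
It also fails if it takes over 131 s, if anything falls off the work surface, if the arm or the gripper's body presses on something with over 40 N, if the wrist force passes 120 N, or if a joint passes its speed limit or range.

## Working session

There is one attempt and no reset: what is moved stays moved. The work goes in short steps, Python scripts to look and compute and a tool call to move; the robot and the scene stay as the last step left them, time stands still between calls to the robot, and variables do not carry over. Pictures are saved under pics/ and viewed, at most 18 in all, crops included, and the job is handed in when it is done.

Besides the shell and the picture viewer there is one more tool, called after "Call:" in YAML: its name, and indented under it one key for each argument. carry_out: Moves the arm, as the interface text tells. Its arguments: {"type":"object","properties":{"moves":{"type":"array","items":{"type":"array","items":{"type":"number"}}},"force":{"type":"number"}},"required":["moves"]}

```bash
mkdir -p pics; ls; python3 - <<'E'
from bench import r
import cv2
for n in ("scene","top"):
    im=r.grab_frame(n); cv2.imwrite(f"pics/{n}0.png",im[:,:,::-1]); c=r.calibration(n); print(n,c)
o=r.get_obs(); print(o)
E
```

```text
pics
scene {'fx': 496.41123706353613, 'fy': 496.41123706353613, 'cx': 283.771768730769, 'cy': 210.61020352915995, 'rvec': array([ 2.20067703,  0.67325774, -0.3351312 ]), 'tvec': array([-0.45396809, -0.16438735,  1.60043264])}
top {'fx': 425.336961543709, 'fy': 425.336961543709, 'cx': 272.3542494633059, 'cy': 202.88007138952094, 'rvec': array([ 2.15664009, -2.1941162 ,  0.05003148]), 'tvec': array([0.02896506, 0.54984431, 1.34241654])}
{'clock': 0.1, 'joints': array([ 1.02689246,  0.47774478,  0.02236323,  1.55635426, -0.01148201,
        1.1092815 , -0.0830993 ]), 'qvel': array([ 9.78675224e-04, -5.72687354e-04, -6.66318781e-05, -1.42887651e-03,
        2.32364099e-04, -4.46181826e-04, -3.33604913e-05]), 'tau': array([ 4.71331441e-03, -5.97765219e+01,  1.61397893e+00, -2.81957066e+01,
        1.28522908e-02,  4.96644789e-03,  2.77838825e-05]), 'tcp_pos': array([ 0.28483781, -0.61168873,  0.40380405]), 'orientation': array([-3.06575564e+00, -6.78828668e-01,  7.86255086e-04]), 'contact_force': array([ 0.20196418, -0.53036352, -0.05067094]), 'moment': array([-0.00253012, -0.043918  , -0.01377781]), 'gripper_force': 0.0, 'grip_width': 0.08518180479464123}
```

View pics/top0.png

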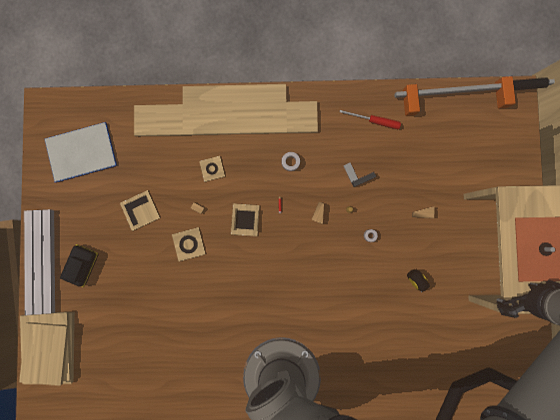

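View pics/scene0.png

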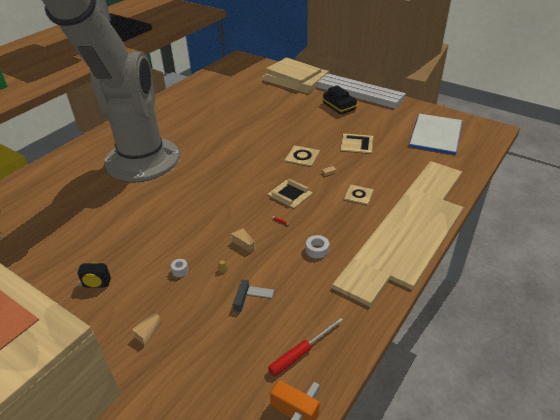

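The top view shows, left to right: square board (140,210), big-ring board (188,244), small-ring board (212,168), tray (245,220), big ring (291,161), wedge (320,212), square (360,175), small ring (371,236) and wedge (425,212). The scene view confirms this and also shows distractors: a block, a pen and a brass peg.

```bash
cat > h.py <<'E'
import numpy as np, cv2
from scipy.spatial.transform import Rotation as R
from bench import r
def cam(c):
    M=R.from_rotvec(c["rvec"]).as_matrix(); return M,-M.T@np.asarray(c["tvec"])
def rays(c,px,fish=False):
    px=np.atleast_2d(np.asarray(px,float)); d=(px-[c["cx"],c["cy"]])/[c["fx"],c["fy"]]
    if fish:
        t=np.linalg.norm(d,axis=1,keepdims=True)+1e-12; d=np.hstack([d/t*np.sin(t),np.cos(t)])
    else: d=np.hstack([d,np.ones((len(d),1))])
    M,o=cam(c); d=d@M; return o,d/np.linalg.norm(d,axis=1,keepdims=True)
def plane(c,px,z,fish=False):
    o,d=rays(c,px,fish); return o+d*((z-o[2])/d[:,2])[:,None]
def proj(c,P,fish=False):
    M,o=cam(c); q=(np.atleast_2d(P)-o)@M.T
    if fish:
        n=np.linalg.norm(q[:,:2],axis=1); t=np.arctan2(n,q[:,2]); d=q[:,:2]/(n[:,None]+1e-12)*t[:,None]
    else: d=q[:,:2]/q[:,2:]
    return d*[c["fx"],c["fy"]]+[c["cx"],c["cy"]]
def tri(o1,d1,o2,d2):
    A=np.zeros((3,3));b=np.zeros(3)
    for o,d in((o1,d1),(o2,d2)):
        m=np.eye(3)-np.outer(d,d);A+=m;b+=m@o
    return np.linalg.solve(A,b)
def pose():
    o=r.get_obs(); return o["tcp_pos"],R.from_rotvec(o["orientation"]).as_matrix()
def shift(P,yaw=None):
    """tool-frame shift of the TCP to world P, and roll so that tool y lies along world angle yaw (mod pi)"""
    p,T=pose(); s=T.T@(np.asarray(P)-p); a=np.arctan2(T[1,1],T[0,1])
    roll=0 if yaw is None else -((yaw-a+np.pi/2)%np.pi-np.pi/2)
    q7=r.get_obs()["joints"][6]
    return np.round(s,4),round(float(roll),3),"yawnow %.3f q7 %.2f"%(a,q7)
def snap(n,name=None):
    c=r.calibration(n); im=r.grab_frame(n)[:,:,::-1].copy()
    if name: cv2.imwrite(f"pics/{name}.png",im)
    return c,im
E
python3 - <<'E'
from h import *
c=r.calibration("top")
N=dict(squareB=(140,210),bigB=(188,244),smallB=(212,168),tray=(245,220),bigring=(291,161),wedge1=(320,212),square=(360,175),smallring=(371,236),wedge2=(425,212))
for k,v in N.items():
    p=plane(c,v,.015)[0]; print(k,p.round(3),np.hypot(*p[:2]).round(3))
cw,im=snap("wrist","w0"); print(cw, cam(cw)[1], pose())
print(shift([.62,-.2,.42]))
E
```

```text
squareB [0.535 0.448 0.015] 0.698
bigB [0.423 0.292 0.015] 0.514
smallB [0.667 0.213 0.015] 0.701
tray [0.497 0.108 0.015] 0.509
bigring [ 0.685 -0.043  0.015] 0.686
wedge1 [ 0.519 -0.132  0.015] 0.535
square [ 0.635 -0.263  0.015] 0.688
smallring [ 0.439 -0.292  0.015] 0.528
wedge2 [ 0.513 -0.465  0.015] 0.692
{'fx': 325.19226210127806, 'fy': 325.19226210127806, 'cx': 280.4481557133442, 'cy': 199.4418856898231, 'rvec': array([-2.42424779,  1.54608935,  0.24012168]), 'tvec': array([-0.67397866, -0.03847403,  0.37980554])} [ 0.35464196 -0.57910124  0.37262657] (array([ 0.28485362, -0.6117284 ,  0.403946  ]), array([[ 9.06520050e-01,  4.22162235e-01, -6.68712608e-04],
       [ 4.22162756e-01, -9.06519215e-01,  1.23295671e-03],
       [-8.56930696e-05, -1.40000553e-03, -9.99999016e-01]]))
(array([ 0.4776, -0.2318, -0.0158]), 0.0, 'yawnow -1.135 q7 -0.08')
```

View pics/w0.png

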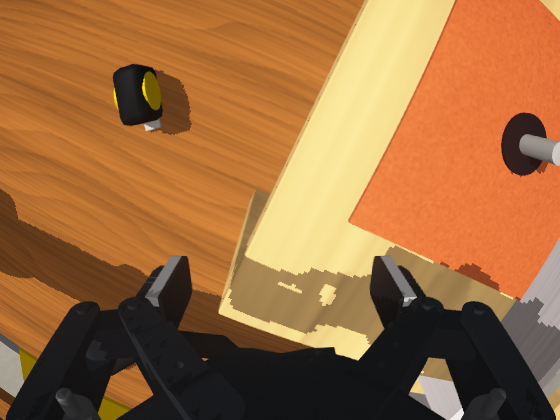

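The wrist view at the start shows the router table (orange top) under the gripper and the tape measure at (137,95), so I'll rise as I leave it.

Call:
carry_out:
  moves:
    - [0,0,-0.04,0,0.085]
    - [0.04,-0.02,-0.046,0.06,0.085]
    - [0.075,-0.055,-0.046,0.15,0.085]
    - [0.11,-0.09,-0.046,0.25,0.085]
    - [0.145,-0.125,-0.046,0.35,0.085]
    - [0.18,-0.16,-0.046,0.436,0.085]
    - [0.21,-0.195,-0.046,0.436,0.085]
    - [0.236,-0.234,-0.046,0.436,0.085]

```text
clock: 0.95
tcp_pos: [0.4008, -0.298, 0.4506]
orientation: [3.142, 0.001, 0.0]
contact_force: [1.2, 0.1, 0.5]
grip_width: 0.085
gripper_force: 0.0
```

Call:
carry_out:
  moves:
    - [0,0,0,0,0.085]
    - [0,0,0,0,0.085]
    - [0,0,0,0,0.085]
    - [0,0,0,0,0.085]
    - [0,0,0,0,0.085]
    - [0,0,0,0,0.085]
    - [0,0,0,0,0.085]
    - [0,0,0,0,0.085]

```text
clock: 1.75
tcp_pos: [0.4001, -0.3003, 0.4506]
orientation: [-3.142, 0.001, 0.0]
contact_force: [1.0, 0.2, -0.0]
grip_width: 0.0848
gripper_force: 0.0
```

```bash
python3 - <<'E'
from h import *
import pickle
c,im=snap("wrist","wA"); print(pose(),cam(c)[1]); pickle.dump(c,open("cA.pkl","wb")); print(shift([.40,-.1,.45],-np.pi/2))
E
```

```text
(array([ 0.40008444, -0.30027293,  0.4506749 ]), array([[ 9.99999901e-01, -4.44546848e-04, -5.98707827e-06],
       [-4.44546507e-04, -9.99999900e-01,  5.68332797e-05],
       [-6.01234272e-06, -5.68306126e-05, -9.99999998e-01]])) [ 0.47705439 -0.30020084  0.4194585 ]
(array([-2.000e-04, -2.003e-01,  7.000e-04]), -0.0, 'yawnow -1.571 q7 -1.06')
```

View pics/wA.png

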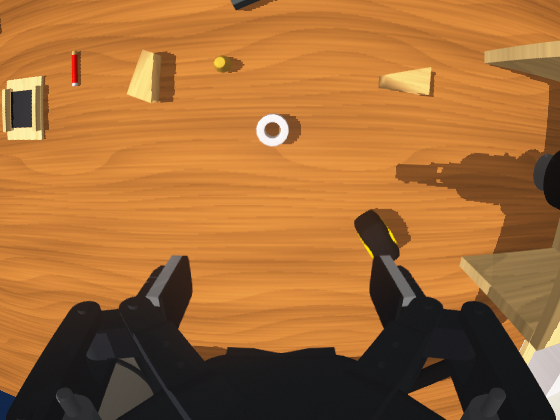

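The camera tilts back. The small ring is at (272,130), the wedges at (150,78) and (408,82) and the tray at (25,108), but the square is out of view, so I'll move forward.

Call:
carry_out:
  moves:
    - [0.04,0,0,0,0.085]
    - [0.08,0,0,0,0.085]
    - [0.12,0,0,0,0.085]
    - [0.15,0,0,0,0.085]
    - [0.15,0,0,0,0.085]
    - [0.15,0,0,0,0.085]
    - [0.15,0,0,0,0.085]
    - [0.15,0,0,0,0.085]

```text
clock: 2.6
tcp_pos: [0.549, -0.3007, 0.451]
orientation: [3.141, -0.002, -0.0]
contact_force: [1.1, -0.3, 0.0]
grip_width: 0.0854
gripper_force: 0.0
```

```bash
python3 - <<'E'
from h import *
import pickle
c,im=snap("wrist","w1"); pickle.dump((c,im),open("w1.pkl","wb")); print(pose()[0])
E
```

```text
[ 0.54910715 -0.30066015  0.45105877]
```

Call:
carry_out:
  moves:
    - [0,-0.04,0,0,0.085]
    - [0,-0.08,0,0,0.085]
    - [0,-0.12,0,0,0.085]
    - [0,-0.16,0,0,0.085]
    - [0,-0.2,0,0,0.085]
    - [0,-0.2,0,0,0.085]
    - [0,-0.2,0,0,0.085]
    - [0,-0.2,0,0,0.085]

```text
clock: 3.45
tcp_pos: [0.5498, -0.1017, 0.4509]
orientation: [3.141, -0.004, 0.0]
contact_force: [0.4, -0.4, 0.3]
grip_width: 0.0849
gripper_force: 0.0
```

```bash
python3 - <<'E'
from h import *
import pickle
c,im=snap("wrist","w2"); pickle.dump((c,im),open("w2.pkl","wb")); print(pose()[0])
E
```

```text
[ 0.54982723 -0.10190478  0.45080537]
```

Call:
carry_out:
  moves:
    - [0,-0.045,0,0,0.085]
    - [0,-0.09,0,0,0.085]
    - [0,-0.135,0,0,0.085]
    - [0,-0.18,0,0,0.085]
    - [0,-0.22,0,0,0.085]
    - [0,-0.25,0,0,0.085]
    - [0,-0.25,0,0,0.085]
    - [0,-0.25,0,0,0.085]

```text
clock: 4.3
tcp_pos: [0.5506, 0.149, 0.4505]
orientation: [3.141, -0.001, -0.0]
contact_force: [-0.1, -1.4, -0.3]
grip_width: 0.0853
gripper_force: 0.0
```

```bash
python3 - <<'E'
from h import *
import pickle
c,im=snap("wrist","w3"); pickle.dump((c,im),open("w3.pkl","wb")); print(pose()[0])
E
```

```text
[0.55073686 0.14797725 0.45045619]
```

Call:
carry_out:
  moves:
    - [-0.01,-0.04,0,0,0.085]
    - [-0.02,-0.08,0,0,0.085]
    - [-0.03,-0.12,0,0,0.085]
    - [-0.04,-0.16,0,0,0.085]
    - [-0.05,-0.2,0,0,0.085]
    - [-0.05,-0.2,0,0,0.085]
    - [-0.05,-0.2,0,0,0.085]
    - [-0.05,-0.2,0,0,0.085]

```text
clock: 5.15
tcp_pos: [0.5017, 0.3473, 0.4505]
orientation: [3.14, -0.006, 0.001]
contact_force: [-0.0, 0.4, -0.0]
grip_width: 0.0847
gripper_force: 0.0
```

```bash
python3 - <<'E'
from h import *
import pickle
c,im=snap("wrist","w4"); pickle.dump((c,im),open("w4.pkl","wb")); print(pose()[0])
E
```

```text
[0.50170626 0.34732516 0.45054738]
```

View pics/w2.png

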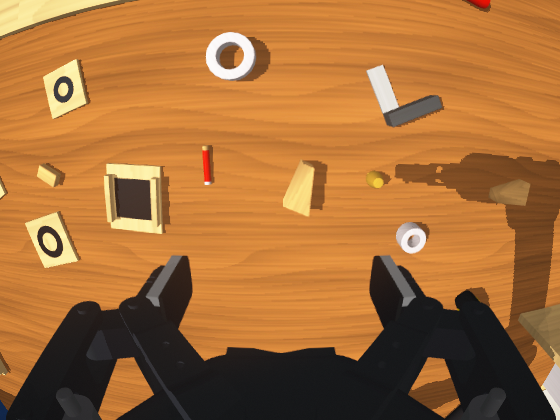

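View pics/w3.png

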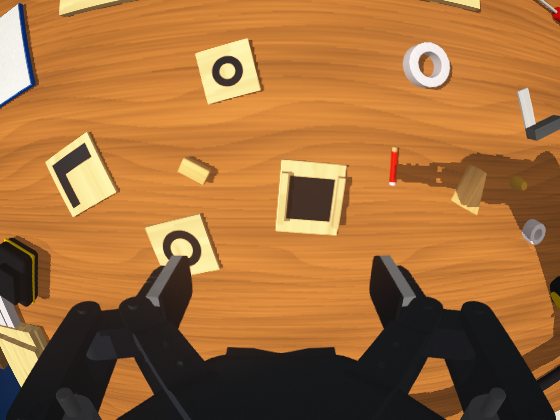

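w2 shows the big ring (230,56), square (400,100), wedges (300,188) and (510,190), small ring (411,238), tray (134,199) and the boards. w3 shows the square board (80,173), small-ring board (228,71), big-ring board (181,247) and tray (311,198). Next I'll segment them.

```bash
cat > det.py <<'E'
from h import *
import pickle
def comp(mask,seed,rad=28):
    n,l,s,ce=cv2.connectedComponentsWithStats(mask.astype(np.uint8))
    best=None
    for i in range(1,n):
        ys,xs=np.where(l==i)
        if s[i,4]<60: continue
        if np.hypot(*(ce[i]-seed))<rad and (best is None or s[i,4]>s[best,4]): best=i
    if best is None: return None
    m=(l==best).astype(np.uint8)
    return max(cv2.findContours(m,cv2.RETR_EXTERNAL,cv2.CHAIN_APPROX_NONE)[0],key=cv2.contourArea)[:,0,:]
def roi(im,seed,rad=45):
    m=np.zeros(im.shape[:2],bool); x,y=np.int32(seed); m[max(0,y-rad):y+rad,max(0,x-rad):x+rad]=1; return m
def masks(im):
    h=cv2.cvtColor(im,cv2.COLOR_BGR2HSV); g=im.max(2)
    return dict(dark=(g<75),bright=(h[...,1]<50)&(g>170),grey=(h[...,1]<70)&(g>45)&(g<150),wood=(h[...,1]<140)&(h[...,1]>40)&(g>120))
def cen(ct,c,z):
    P=plane(c,ct,z,True)[:,:2].astype(np.float32); m=cv2.moments(P.reshape(-1,1,2)-P.mean(0)); 
    return P.mean(0)+np.array([m["m10"],m["m01"]])/m["m00"]
E
python3 - <<'E'
from det import *
G=dict(squareB=(.535,.448,'dark'),bigB=(.423,.292,'dark'),smallB=(.667,.213,'dark'),tray=(.497,.108,'dark'),bigring=(.685,-.043,'bright'),smallring=(.439,-.292,'bright'),square=(.635,-.263,'grey'),wedge1=(.519,-.132,'wood'),wedge2=(.513,-.465,'wood'))
F={}
vis={i:pickle.load(open(f"w{i}.pkl","rb")) for i in(1,2,3,4)}
c=vis[2][0]; M,o=cam(c); print("nadir px",proj(c,o-[0,0,.4],True))
img={i:v[1].copy() for i,v in vis.items()}
for k,(x,y,mk) in G.items():
    z=.006 if mk=='dark' else .026 if mk=='bright' else .015
    for i,(c,im) in vis.items():
        s=proj(c,[x,y,z],True)[0]
        if not(20<s[0]<540 and 5<s[1]<250): continue
        ct=comp(masks(im)[mk]&roi(im,s),s)
        if ct is None: continue
        cv2.drawContours(img[i],[ct.reshape(-1,1,2)],-1,(0,0,255) if mk!='bright' else (0,255,0),1)
        w=cen(ct,c,z); F[k,i]=(ct,w); 
        px=proj(c,[*w,z],True)[0]
        print(k,i,px.round(1),w.round(4),"rect",np.round(cv2.minAreaRect(plane(c,ct,z,True)[:,:2].astype(np.float32))[1],4))
ks=sorted({k for k,_ in F})
for k in ks:
    v=[i for kk,i in F if kk==k]
    mk=G[k][2]; z=.006 if mk=='dark' else .026 if mk=='bright' else .015
    for a in range(len(v)):
        for b in range(a+1,len(v)):
            q=[rays(vis[i][0],proj(vis[i][0],[*F[k,i][1],z],True),True) for i in(v[a],v[b])]
            print(k,v[a],v[b],tri(q[0][0],q[0][1][0],q[1][0],q[1][1][0]).round(4))
pickle.dump(F,open("F.pkl","wb"))
cv2.imwrite("pics/det.png",np.vstack([np.hstack([img[1][:260],img[2][:260]]),np.hstack([img[3][:260],img[4][:260]])])[:, :])
b=cv2.imread("pics/det.png"); print(b.shape); cv2.imwrite("pics/det.png",cv2.resize(b,(800,371),interpolation=cv2.INTER_AREA))
E
```

```text
nadir px [[280.0721457  100.24708835]]
squareB 3 [ 69.5 170.4] [0.5438 0.4676] rect [0.0745 0.0753]
squareB 4 [187.4 130.2] [0.5437 0.4676] rect [0.0739 0.0768]
bigB 2 [ 49.3 241.5] [0.4225 0.2939] rect [0.0564 0.0566]
bigB 3 [180.1 267.7] [0.39   0.2999] rect [0.0561 0.1151]
bigB 4 [319.5 217.7] [0.4223 0.2938] rect [0.0568 0.0561]
smallB 2 [62.9 89. ] [0.6667 0.2158] rect [0.0365 0.0359]
smallB 3 [226.9  70.7] [0.6666 0.2158] rect [0.0358 0.0365]
smallB 4 [381.5  36.9] [0.6666 0.2162] rect [0.0369 0.0379]
tray 1 [ 32.2 198. ] [0.499  0.1135] rect [0.0509 0.058 ]
tray 2 [132.1 198.7] [0.4983 0.1108] rect [0.0562 0.0587]
tray 3 [309.8 198.9] [0.498  0.1098] rect [0.0576 0.0579]
tray 4 [448.3 165.9] [0.4973 0.1081] rect [0.0565 0.0587]
bigring 1 [86.9 70.4] [ 0.6835 -0.0421] rect [0.0561 0.0576]
bigring 2 [229.4  55.2] [ 0.6832 -0.0414] rect [0.0582 0.0579]
bigring 3 [427.1  64.2] [ 0.6826 -0.037 ] rect [0.0658 0.0581]
bigring 4 [535.1  52. ] [ 0.6829 -0.033 ] rect [0.075  0.0577]
smallring 1 [272.1 241.5] [ 0.4431 -0.2894] rect [0.0424 0.0388]
smallring 2 [410.8 238.5] [ 0.4446 -0.28
[... 552 characters left out ...]
-0.0391  0.0215]
bigring 1 4 [ 0.6843 -0.0384  0.0204]
bigring 2 3 [ 0.6839 -0.0403  0.0189]
bigring 2 4 [ 0.6846 -0.0402  0.0186]
bigring 3 4 [ 0.6843 -0.0403  0.0186]
smallB 2 3 [0.6667 0.2158 0.0059]
smallB 2 4 [0.6667 0.2161 0.0056]
smallB 3 4 [0.6667 0.216  0.0052]
smallring 1 2 [ 0.4397 -0.2891  0.0171]
square 1 2 [ 0.6208 -0.2738  0.0166]
squareB 3 4 [0.5437 0.4676 0.0061]
tray 1 2 [0.5004 0.1078 0.0119]
tray 1 3 [0.4996 0.1101 0.0096]
tray 1 4 [0.499  0.1103 0.0094]
tray 2 3 [0.4987 0.1099 0.0078]
tray 2 4 [0.4984 0.1096 0.0084]
tray 3 4 [0.4983 0.1099 0.0088]
wedge1 1 2 [ 0.5126 -0.1259  0.0254]
wedge1 1 3 [ 0.5012 -0.1207  0.017 ]
wedge1 2 3 [ 0.4986 -0.1264  0.0092]
(520, 1120, 3)
```

View pics/det.png

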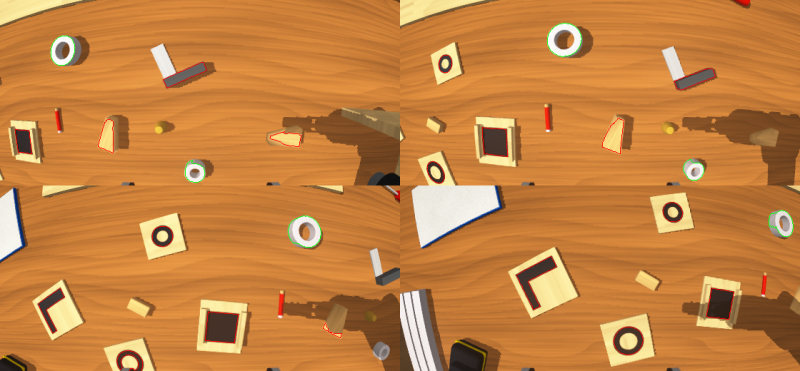

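The outlines came out clean: board faces triangulate to z≈6 mm, the big ring to about (.684,-.041) and the small ring to about (.440,-.289). Next come the angles and the first shifts.

```bash
python3 - <<'E'
from det import *
F=pickle.load(open("F.pkl","rb")); vis={i:pickle.load(open(f"w{i}.pkl","rb")) for i in(1,2,3,4)}
def W(k,i,z): return plane(vis[i][0],F[k,i][0],z,True)[:,:2].astype(np.float32)
for i in (3,4):
    P=W("squareB",i,.006); ap=cv2.approxPolyDP((P*1000).reshape(-1,1,2),5,True)[:,0]; print("L",i,ap.round(1).tolist())
for i in (2,3): print("tray",cv2.minAreaRect(W("tray",i,.006)*1000),cv2.boxPoints(cv2.minAreaRect(W("tray",i,.006)*1000)).round(1).tolist())
for i in (1,2): print("sq",cv2.minAreaRect(W("square",i,.026)*1000))
for k,i in(("wedge1",1),("wedge1",2),("wedge2",1)): print(k,i,cv2.approxPolyDP((W(k,i,.03)*1000).reshape(-1,1,2),4,True)[:,0].round(1).tolist())
print(shift([.684,-.041,.25],-np.pi/2), r.get_obs()["joints"])
E
```

```text
L 3 [[582.0, 433.5], [552.2000122070312, 501.0], [487.1000061035156, 472.3999938964844], [492.1000061035156, 459.0], [538.7000122070312, 480.0], [563.7999877929688, 424.8999938964844]]
L 4 [[582.7999877929688, 434.5], [552.4000244140625, 501.29998779296875], [486.5, 473.20001220703125], [491.6000061035156, 458.79998779296875], [539.2000122070312, 479.3999938964844], [563.0, 425.8999938964844]]
tray ((498.4164733886719, 111.02839660644531), (56.21090316772461, 58.66437530517578), 85.463623046875) [[467.0, 85.30000305175781], [525.4000244140625, 80.69999694824219], [529.9000244140625, 136.6999969482422], [471.3999938964844, 141.39999389648438]]
tray ((497.9368591308594, 109.90078735351562), (57.64384841918945, 57.89752197265625), 85.206787109375) [[466.70001220703125, 83.5999984741211], [524.4000244140625, 78.80000305175781], [529.2000122070312, 136.1999969482422], [471.5, 141.0]]
sq ((621.0777587890625, -274.3850402832031), (17.28299331665039, 74.49259948730469), 23.131738662719727)
sq ((621.1805419921875, -269.9367370605469), (20.426420211791992, 80.60782623291016), 23.183786392211914)
wedge1 1 [[547.4000244140625, -132.5], [495.70001220703125, -106.5999984741211], [483.0, -136.5], [543.0999755859375, -143.39999389648438]]
wedge1 2 [[548.0999755859375, -131.89999389648438], [534.2999877929688, -118.5], [495.29998779296875, -104.9000015258789], [483.1000061035156, -136.89999389648438], [543.0999755859375, -141.8000030517578]]
wedge2 1 [[515.5, -426.0], [508.70001220703125, -429.29998779296875], [497.70001220703125, -458.70001220703125], [497.6000061035156, -486.8999938964844], [517.0999755859375, -487.29998779296875], [523.5999755859375, -451.6000061035156]]
(array([0.1839, 0.3873, 0.2012]), -0.004, 'yawnow -1.575 q7 -2.41') [-0.40727372  0.36115938 -0.39239752  1.64242299  0.14880425  1.16804926
 -2.41060299]
```

Call:
carry_out:
  moves:
    - [0.02,0.045,0.01,0,0.085]
    - [0.04,0.087,0.025,0,0.085]
    - [0.06,0.13,0.045,0,0.085]
    - [0.08,0.17,0.065,0,0.085]
    - [0.1,0.21,0.085,0,0.085]
    - [0.12,0.25,0.105,0,0.085]
    - [0.14,0.29,0.125,0,0.085]
    - [0.157,0.332,0.14,0,0.085]

```text
clock: 6.0
tcp_pos: [0.6575, 0.0139, 0.3096]
orientation: [3.141, -0.004, -0.001]
contact_force: [0.1, 0.0, 1.2]
grip_width: 0.0849
gripper_force: 0.0
```

Call:
carry_out:
  moves:
    - [0.013,0.03,0.02,0,0.085]
    - [0.026,0.055,0.04,0,0.085]
    - [0.027,0.055,0.06,0,0.085]
    - [0.027,0.055,0.06,0,0.085]
    - [0.027,0.055,0.06,0,0.085]
    - [0.027,0.055,0.06,0,0.085]
    - [0.027,0.055,0.06,0,0.085]
    - [0.027,0.055,0.06,0,0.085]

```text
clock: 6.8
tcp_pos: [0.6844, -0.0367, 0.2519]
orientation: [-3.142, -0.001, -0.003]
contact_force: [0.4, -0.5, 0.4]
grip_width: 0.0848
gripper_force: 0.0
```

```bash
python3 - <<'E'
from det import *
print(shift([.684,-.041,.175],-np.pi/2),pose()[0])
c,im=snap("wrist","w5"); m=masks(im)["bright"]; s=proj(c,[.684,-.041,.026],True)[0]
ct=comp(m&roi(im,s,90),s,60)
if ct is not None: print(s,cen(ct,c,.026),cv2.minAreaRect(plane(c,ct,.026,True)[:,:2].astype(np.float32))[1])
E
```

```text
(array([-0.0005,  0.0043,  0.0769]), 0.0, 'yawnow -1.570 q7 -1.76') [ 0.68437366 -0.03672311  0.25188153]
[287.43404205 223.68407781] [ 0.68689097 -0.03536443] (0.05499811843037605, 0.058416947722435)
```

Call:
carry_out:
  moves:
    - [0,0.002,0.04,0,0.085]
    - [0,0.002,0.075,0,0.085]
    - [0,0.002,0.077,0,0.085]
    - [0,0.002,0.077,0,0.085]
    - [0,0.002,0.077,0,0.05]
    - [0,0.002,0.077,0,0.05]
    - [0,0.002,0.077,0,0.05]
    - [0,0.002,0.077,0,0.05]
  force: 40

```text
clock: 7.65
tcp_pos: [0.6853, -0.0392, 0.1763]
orientation: [3.141, -0.001, 0.006]
contact_force: [-1.0, -0.1, 5.6]
grip_width: 0.0573
gripper_force: 44.1
```

Call:
carry_out:
  moves:
    - [0,0,0,0,0.05]
    - [0,0,0,0,0.05]
    - [0,0,0,0,0.05]
    - [0,0,0,0,0.05]
    - [0,0,0,0,0.05]
    - [0,0,-0.02,0,0.05]
    - [0,0,-0.05,0,0.05]
    - [0,0,-0.08,0,0.05]

```text
clock: 8.45
tcp_pos: [0.684, -0.0392, 0.255]
orientation: [-3.142, 0.0, 0.0]
contact_force: [0.2, -0.0, -1.0]
grip_width: 0.057
gripper_force: 43.3
```

```bash
python3 - <<'E'
from det import *
c,im=snap("wrist"); cv2.imwrite("pics/g1.png",im[150:400,100:460])
print(shift([.4224,.2938,.25],-np.pi/2))
E
```

```text
(array([-0.2639, -0.3328,  0.009 ]), -0.0, 'yawnow -1.571 q7 -1.75')
```

View pics/g1.png

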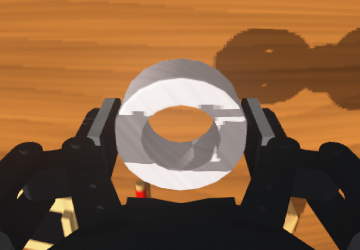

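The ring is held squarely, with the bore around (181,135) in the crop, centred on the pads. I'll carry it to its board.

Call:
carry_out:
  moves:
    - [-0.02,-0.025,0,0,0.05]
    - [-0.045,-0.057,0,0,0.05]
    - [-0.073,-0.092,0,0,0.05]
    - [-0.101,-0.127,0,0,0.05]
    - [-0.129,-0.163,0,0,0.05]
    - [-0.157,-0.198,0,0,0.05]
    - [-0.185,-0.233,0,0,0.05]
    - [-0.213,-0.268,0,0,0.05]

```text
clock: 9.3
tcp_pos: [0.4701, 0.2301, 0.2546]
orientation: [-3.141, 0.001, -0.003]
contact_force: [0.1, 1.0, -1.4]
grip_width: 0.0575
gripper_force: 43.4
```

Call:
carry_out:
  moves:
    - [-0.025,-0.032,0,0,0.05]
    - [-0.044,-0.056,0,0,0.05]
    - [-0.051,-0.065,0.01,0,0.05]
    - [-0.051,-0.065,0.02,0,0.05]
    - [-0.051,-0.065,0.02,0,0.05]
    - [-0.051,-0.065,0.02,0,0.05]
    - [-0.051,-0.065,0.02,0,0.05]
    - [-0.051,-0.065,0.02,0,0.05]

```text
clock: 10.1
tcp_pos: [0.421, 0.2932, 0.234]
orientation: [-3.141, 0.003, -0.001]
contact_force: [0.0, -0.1, -1.5]
grip_width: 0.0578
gripper_force: 43.4
```

```bash
python3 - <<'E'
from det import *
print(shift([.4224,.2938,.183],-np.pi/2))
E
```

```text
(array([ 0.0014, -0.0006,  0.051 ]), -0.002, 'yawnow -1.573 q7 -2.51')
```

Call:
carry_out:
  moves:
    - [0.001,0,0.03,0,0.05]
    - [0.001,0,0.045,0,0.05]
    - [0.001,0,0.05,0,0.05]
    - [0.001,0,0.051,0,0.05]
    - [0.001,0,0.051,0,0.05]
    - [0.001,0,0.051,0,0.085]
    - [0.001,0,0.051,0,0.085]
    - [0.001,0,0.051,0,0.085]

```text
clock: 10.9
tcp_pos: [0.4215, 0.294, 0.1833]
orientation: [-3.141, 0.0, -0.002]
contact_force: [0.2, -0.2, -0.5]
grip_width: 0.0846
gripper_force: 0.0
```

Call:
carry_out:
  moves:
    - [0,0,0,0,0.085]
    - [0,0,0,0,0.085]
    - [0,0,-0.02,0,0.085]
    - [0,0,-0.05,0,0.085]
    - [0,0,-0.09,0,0.085]
    - [0.03,0.02,-0.13,0,0.085]
    - [0.06,0.04,-0.15,0,0.085]
    - [0.07,0.08,-0.15,0,0.085]

```text
clock: 11.7
tcp_pos: [0.4946, 0.2154, 0.3371]
orientation: [-3.136, -0.003, -0.014]
contact_force: [1.0, 0.6, -0.3]
grip_width: 0.0852
gripper_force: 0.0
```

```bash
python3 - <<'E'
from det import *
c,im=snap("wrist"); pickle.dump((c,im),open("v.pkl","wb"))
m=masks(im)["bright"]; s=proj(c,[.4224,.2938,.032],True)[0]; ct=comp(m&roi(im,s,80),s,60); print(s,cen(ct,c,.032))
print(shift([.44,-.2885,.30],-np.pi/2))
E
```

```text
[201.92934022 263.6767344 ] [0.42289113 0.28581025]
(array([-0.0513,  0.4948,  0.0356]), -0.008, 'yawnow -1.579 q7 -2.22')
```

Call:
carry_out:
  moves:
    - [0,0.03,0,0,0.085]
    - [0,0.075,0,0,0.085]
    - [0,0.122,0,0,0.085]
    - [0,0.17,0,0,0.085]
    - [0,0.218,0,0,0.085]
    - [0,0.266,0,0,0.085]
    - [0,0.314,0,0,0.085]
    - [0,0.362,0,0,0.085]

```text
clock: 12.55
tcp_pos: [0.4905, -0.1499, 0.3326]
orientation: [-3.142, 0.0, 0.0]
contact_force: [0.9, 0.3, 0.8]
grip_width: 0.0849
gripper_force: 0.0
```

Call:
carry_out:
  moves:
    - [-0.01,0.042,0.01,0,0.085]
    - [-0.025,0.08,0.025,0,0.085]
    - [-0.04,0.11,0.04,0,0.085]
    - [-0.051,0.133,0.05,0,0.085]
    - [-0.051,0.133,0.08,0,0.085]
    - [-0.051,0.133,0.08,0,0.085]
    - [-0.051,0.133,0.08,0,0.085]
    - [-0.051,0.133,0.08,0,0.085]

```text
clock: 13.35
tcp_pos: [0.441, -0.2806, 0.2537]
orientation: [3.141, 0.002, 0.002]
contact_force: [-0.2, -0.7, 0.6]
grip_width: 0.0848
gripper_force: 0.0
```

```bash
python3 - <<'E'
from det import *
print(shift([.44,-.2885,.175],-np.pi/2),pose()[0])
c,im=snap("wrist"); m=masks(im)["bright"]; s=proj(c,[.44,-.2885,.026],True)[0]; ct=comp(m&roi(im,s,90),s,60)
if ct is not None: print(s,cen(ct,c,.026),cv2.minAreaRect(plane(c,ct,.026,True)[:,:2].astype(np.float32))[1])
E
```

```text
(array([-0.0011,  0.0079,  0.0787]), 0.001, 'yawnow -1.570 q7 -1.18') [ 0.44096197 -0.28057576  0.25374392]
[292.84929909 223.37285074] [ 0.44292362 -0.28901735] (0.04075291007757187, 0.0387992300093174)
```

Call:
carry_out:
  moves:
    - [0,0.008,0.03,0,0.085]
    - [0,0.008,0.06,0,0.085]
    - [0,0.008,0.077,0,0.085]
    - [0,0.008,0.077,0,0.085]
    - [0,0.008,0.077,0,0.03]
    - [0,0.008,0.077,0,0.03]
    - [0,0.008,0.077,0,0.03]
    - [0,0.008,0.077,0,0.03]

```text
clock: 14.2
tcp_pos: [0.4407, -0.2894, 0.1771]
orientation: [3.141, -0.0, 0.003]
contact_force: [-1.6, 1.1, 7.4]
grip_width: 0.0382
gripper_force: 40.0
```

Call:
carry_out:
  moves:
    - [0,0,0,0,0.03]
    - [0,0,0,0,0.03]
    - [0,0,0,0,0.03]
    - [0,0,0,0,0.03]
    - [0,0,-0.02,0,0.03]
    - [0.02,-0.02,-0.06,0,0.03]
    - [0.05,-0.06,-0.1,0,0.03]
    - [0.08,-0.1,-0.1,0,0.03]

```text
clock: 15.0
tcp_pos: [0.5143, -0.1997, 0.2785]
orientation: [3.138, -0.008, 0.01]
contact_force: [2.7, -0.9, -0.4]
grip_width: 0.038
gripper_force: 40.7
```

```bash
python3 - <<'E'
from det import *
print(shift([.6667,.2159,.26],-np.pi/2),pose()[0])
E
```

```text
(array([ 0.1502, -0.4164,  0.0182]), -0.005, 'yawnow -1.576 q7 -1.38') [ 0.51433105 -0.19967453  0.27853809]
```

Call:
carry_out:
  moves:
    - [0.016,-0.045,0,0,0.03]
    - [0.032,-0.09,0,0,0.03]
    - [0.048,-0.135,0,0,0.03]
    - [0.064,-0.18,0,0,0.03]
    - [0.08,-0.225,0,0,0.03]
    - [0.096,-0.27,0,0,0.03]
    - [0.112,-0.315,0,0,0.03]
    - [0.128,-0.355,0,0,0.03]

```text
clock: 15.8
tcp_pos: [0.6415, 0.1593, 0.2748]
orientation: [-3.141, -0.001, -0.001]
contact_force: [0.5, 1.1, -1.2]
grip_width: 0.0381
gripper_force: 40.7
```

Call:
carry_out:
  moves:
    - [0.01,-0.03,0.01,0,0.03]
    - [0.018,-0.05,0.03,0,0.03]
    - [0.018,-0.05,0.04,0,0.03]
    - [0.018,-0.05,0.04,0,0.03]
    - [0.018,-0.05,0.04,0,0.03]
    - [0.018,-0.05,0.04,0,0.03]
    - [0.018,-0.05,0.04,0,0.03]
    - [0.018,-0.05,0.04,0,0.03]

```text
clock: 16.6
tcp_pos: [0.6596, 0.206, 0.2349]
orientation: [-3.141, 0.002, -0.002]
contact_force: [-0.8, -0.6, -0.5]
grip_width: 0.0379
gripper_force: 40.7
```

```bash
python3 - <<'E'
from det import *
print(shift([.6667,.2159,.1838],-np.pi/2),pose()[0])
E
```

```text
(array([ 0.007 , -0.0099,  0.0511]), -0.001, 'yawnow -1.572 q7 -2.05') [0.65960338 0.2059507  0.23490101]
```

Call:
carry_out:
  moves:
    - [0.007,-0.01,0.03,0,0.03]
    - [0.007,-0.01,0.045,0,0.03]
    - [0.007,-0.01,0.05,0,0.03]
    - [0.007,-0.01,0.051,0,0.03]
    - [0.007,-0.01,0.051,0,0.03]
    - [0.007,-0.01,0.051,0,0.085]
    - [0.007,-0.01,0.051,0,0.085]
    - [0.007,-0.01,0.051,0,0.085]

```text
clock: 17.4
tcp_pos: [0.6665, 0.2164, 0.1833]
orientation: [3.142, -0.001, 0.001]
contact_force: [0.4, -0.5, 0.0]
grip_width: 0.0795
gripper_force: 0.0
```

Call:
carry_out:
  moves:
    - [0,0,0,0,0.085]
    - [0,0,0,0,0.085]
    - [0,0,0,0,0.085]
    - [0,0,-0.02,0,0.085]
    - [0,0,-0.06,0,0.085]
    - [0,0,-0.1,0,0.085]
    - [0,0,-0.14,0,0.085]
    - [0,0,-0.16,0,0.085]

```text
clock: 18.2
tcp_pos: [0.6671, 0.2169, 0.3475]
orientation: [-3.14, 0.001, -0.008]
contact_force: [1.1, 0.5, 0.5]
grip_width: 0.0849
gripper_force: 0.0
```

```bash
python3 - <<'E'
from det import *
print(shift([.621,-.274,.34],np.deg2rad(23.1)),pose()[0])
c,im=snap("wrist"); m=masks(im)["bright"]; s=proj(c,[.6667,.2159,.032],True)[0]; ct=comp(m&roi(im,s,90),s,60)
if ct is not None: print(s,cen(ct,c,.032))
E
```

```text
(array([-0.046 ,  0.4909,  0.0063]), 1.167, 'yawnow -1.571 q7 -2.04') [0.66712249 0.2169115  0.34754861]
[282.46295326 188.35802844] [0.66688785 0.21670783]
```

Call:
carry_out:
  moves:
    - [-0.005,0.045,0,-0.14,0.085]
    - [-0.01,0.092,0,-0.28,0.085]
    - [-0.014,0.14,0,-0.42,0.085]
    - [-0.018,0.188,0,-0.56,0.085]
    - [-0.023,0.236,0,-0.7,0.085]
    - [-0.028,0.284,0,-0.84,0.085]
    - [-0.032,0.332,0,-0.98,0.085]
    - [-0.036,0.38,0,-1.12,0.085]

```text
clock: 19.05
tcp_pos: [0.6297, -0.1653, 0.3429]
orientation: [2.657, 1.676, -0.0]
contact_force: [0.3, -0.1, 0.0]
grip_width: 0.085
gripper_force: 0.0
```

Call:
carry_out:
  moves:
    - [0,0,0,-0.14,0.085]
    - [0,0,0,-0.28,0.085]
    - [0,0,0,-0.42,0.085]
    - [0,0,0,-0.56,0.085]
    - [0,0,0,-0.7,0.085]
    - [0,0,0,-0.84,0.085]
    - [0,0,0,-0.854,0.085]
    - [0,0,0,-0.854,0.085]

```text
clock: 19.85
tcp_pos: [0.6302, -0.1635, 0.3428]
orientation: [-1.736, -2.618, -0.0]
contact_force: [0.1, 0.4, -0.3]
grip_width: 0.085
gripper_force: 0.0
```

```bash
python3 - <<'E'
from det import *
print(shift([.621,-.274,.26],np.deg2rad(23.1)),pose()[0])
c,im=snap("wrist"); pickle.dump((c,im),open("v.pkl","wb"))
s=proj(c,[.621,-.274,.026],True)[0]; print(s)
ct=comp(masks(im)["grey"]&roi(im,s,90),s,60)
if ct is not None: print(cen(ct,c,.026),cv2.minAreaRect(plane(c,ct,.026,True)[:,:2].astype(np.float32)))
E
```

```text
(array([-0.0982, -0.0514,  0.0828]), -0.003, 'yawnow 0.400 q7 0.31') [ 0.63016839 -0.16353784  0.34280984]
[230.47068253 278.59124782]
[ 0.61995301 -0.26776682] ((0.6200686693191528, -0.2680050730705261), (0.02032405696809292, 0.08263072371482849), 23.240108489990234)
```

Call:
carry_out:
  moves:
    - [-0.03,-0.015,0.02,-0.003,0.085]
    - [-0.07,-0.035,0.04,-0.003,0.085]
    - [-0.1,-0.051,0.08,-0.003,0.085]
    - [-0.101,-0.051,0.1,-0.003,0.085]
    - [-0.101,-0.051,0.1,-0.003,0.085]
    - [-0.101,-0.051,0.1,-0.003,0.085]
    - [-0.101,-0.051,0.1,-0.003,0.085]
    - [-0.101,-0.051,0.1,-0.003,0.085]

```text
clock: 20.7
tcp_pos: [0.624, -0.2751, 0.2451]
orientation: [1.725, 2.623, 0.002]
contact_force: [-0.1, 0.1, 1.1]
grip_width: 0.0848
gripper_force: 0.0
```

```bash
python3 - <<'E'
from det import *
print(shift([.6222,-.2765,.177],np.deg2rad(23.1)),pose()[0])
c,im=snap("wrist"); cv2.imwrite("pics/sq.png",im[60:420,100:460])
E
```

```text
(array([-0.0005, -0.0024,  0.0681]), 0.004, 'yawnow 0.407 q7 0.44') [ 0.62402004 -0.27508632  0.24510424]
```

View pics/sq.png

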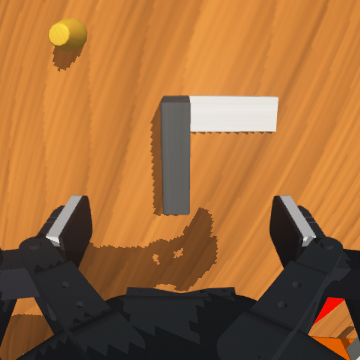

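The stock (162–190, 97–215 in the crop) lines up with the fingers, and the blade is at the far right, clear of the pads. I'll descend and grip.

Call:
carry_out:
  moves:
    - [0,-0.002,0.03,0,0.085]
    - [0,-0.002,0.055,0,0.085]
    - [0,-0.002,0.068,0,0.085]
    - [0,-0.002,0.068,0,0.085]
    - [0,-0.002,0.068,0,0.01]
    - [0,-0.002,0.068,0,0.01]
    - [0,-0.002,0.068,0,0.01]
    - [0,-0.002,0.068,0,0.01]
  force: 70

```text
clock: 21.55
tcp_pos: [0.6214, -0.2773, 0.176]
orientation: [1.727, 2.622, 0.0]
contact_force: [0.5, 0.3, 0.2]
grip_width: 0.0276
gripper_force: 0.0
```

Call:
carry_out:
  moves:
    - [0,0,0,0,0.01]
    - [0,0,0,0,0.01]
    - [0,0,0,0,0.01]
    - [0,0,0,0,0.01]
    - [0,0,0,0,0.01]
    - [0,0,-0.015,0,0.01]
    - [0,0,-0.05,0,0.01]
    - [0,0,-0.09,0,0.01]

```text
clock: 22.35
tcp_pos: [0.6201, -0.2769, 0.2648]
orientation: [-1.725, -2.621, 0.001]
contact_force: [0.7, -0.8, -2.0]
grip_width: 0.0169
gripper_force: 68.5
```

```bash
python3 - <<'E'
from det import *
ex=np.array([.405,-.914]);ey=np.array([.914,.405]); P=np.array([.5224,.480])-.003*ey
print(P,shift([*P,.27],np.deg2rad(-66.1)),pose()[0])
E
```

```text
[0.519658 0.478785] (array([ 0.7339,  0.2063, -0.0037]), 1.56, 'yawnow 0.406 q7 0.45') [ 0.62011691 -0.27687028  0.26475982]
```

Call:
carry_out:
  moves:
    - [0.03,0.008,-0.01,0.1,0.01]
    - [0.076,0.021,-0.01,0.23,0.01]
    - [0.123,0.035,-0.01,0.36,0.01]
    - [0.17,0.048,-0.01,0.49,0.01]
    - [0.217,0.061,-0.01,0.63,0.01]
    - [0.264,0.074,-0.01,0.77,0.01]
    - [0.311,0.087,-0.01,0.9,0.01]
    - [0.358,0.101,-0.01,1.04,0.01]

```text
clock: 23.15
tcp_pos: [0.5716, 0.0934, 0.2755]
orientation: [-2.807, -1.41, 0.001]
contact_force: [1.2, 0.8, -2.8]
grip_width: 0.0165
gripper_force: 68.5
```

```bash
python3 - <<'E'
from det import *
print(shift([.5197,.4788,.27],np.deg2rad(-66.1)),pose()[0])
E
```

```text
(array([ 0.2782, -0.2717,  0.0055]), 0.514, 'yawnow -0.640 q7 -1.08') [0.57159743 0.09342255 0.27550823]
```

Call:
carry_out:
  moves:
    - [0.033,-0.032,0,0.06,0.01]
    - [0.066,-0.064,0,0.12,0.01]
    - [0.099,-0.097,0,0.19,0.01]
    - [0.132,-0.129,0,0.25,0.01]
    - [0.165,-0.161,0,0.32,0.01]
    - [0.198,-0.194,0,0.4,0.01]
    - [0.228,-0.223,0,0.47,0.01]
    - [0.25,-0.245,0,0.514,0.01]

```text
clock: 23.95
tcp_pos: [0.5213, 0.4417, 0.2755]
orientation: [-3.07, -0.66, 0.001]
contact_force: [0.1, 0.4, -2.2]
grip_width: 0.0166
gripper_force: 68.5
```

Call:
carry_out:
  moves:
    - [0,0,0,0,0.01]
    - [0,0,0,0,0.01]
    - [0,0,0,0,0.01]
    - [0,0,0,0,0.01]
    - [0,0,0,0,0.01]
    - [0,0,0,0,0.01]
    - [0,0,0,0,0.01]
    - [0,0,0,0,0.01]

```text
clock: 24.75
tcp_pos: [0.5233, 0.4381, 0.2751]
orientation: [-3.072, -0.659, -0.0]
contact_force: [-1.6, 0.5, -2.8]
grip_width: 0.0166
gripper_force: 68.7
```

```bash
python3 - <<'E'
from det import *
print(shift([.5197,.4788,.183],np.deg2rad(-66.1)),pose()[0])
c,im=snap("wrist"); cv2.imwrite("pics/sq2.png",im[60:420,60:500])
E
```

```text
(array([ 0.0134, -0.0386,  0.0921]), 0.005, 'yawnow -1.148 q7 -2.05') [0.52331279 0.43811078 0.27510544]
```

View pics/sq2.png

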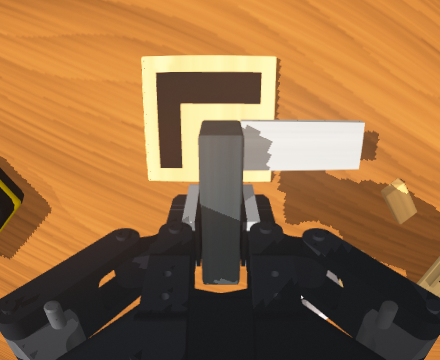

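The square is held level and its blade (243–363,122–170) points the same way as the painted L (155–262,72–168), so I'll place it.

Call:
carry_out:
  moves:
    - [0.007,-0.02,0,0.005,0.01]
    - [0.013,-0.038,0.01,0.005,0.01]
    - [0.013,-0.038,0.03,0.005,0.01]
    - [0.013,-0.038,0.055,0.005,0.01]
    - [0.013,-0.038,0.07,0.005,0.01]
    - [0.013,-0.038,0.07,0.005,0.01]
    - [0.013,-0.038,0.07,0.005,0.01]
    - [0.013,-0.038,0.07,0.005,0.01]

```text
clock: 25.6
tcp_pos: [0.52, 0.4788, 0.2064]
orientation: [-3.072, -0.651, -0.003]
contact_force: [-0.7, 0.3, -2.4]
grip_width: 0.017
gripper_force: 68.7
```

```bash
python3 - <<'E'
from det import *
print(shift([.5197,.4788,.183],np.deg2rad(-66.1)),pose()[0])
E
```

```text
(array([-0.0003, -0.0001,  0.0234]), 0.001, 'yawnow -1.153 q7 -2.11') [0.51999241 0.47880768 0.20639137]
```

Call:
carry_out:
  moves:
    - [0,0,0.015,0,0.01]
    - [0,0,0.023,0,0.01]
    - [0,0,0.023,0,0.01]
    - [0,0,0.023,0,0.01]
    - [0,0,0.023,0,0.01]
    - [0,0,0.023,0,0.06]
    - [0,0,0.023,0,0.06]
    - [0,0,0.023,0,0.06]

```text
clock: 26.4
tcp_pos: [0.5196, 0.4784, 0.1823]
orientation: [-3.073, -0.651, -0.001]
contact_force: [0.4, -0.1, 0.8]
grip_width: 0.0594
gripper_force: 0.0
```

Call:
carry_out:
  moves:
    - [0,0,0,0,0.06]
    - [0,0,0,0,0.06]
    - [0,0,0,0,0.06]
    - [0,0,-0.02,0,0.06]
    - [0,0,-0.05,0,0.06]
    - [0,0,-0.09,0,0.06]
    - [0,0,-0.13,0,0.06]
    - [0,0,-0.17,0,0.085]

```text
clock: 27.2
tcp_pos: [0.5194, 0.4781, 0.3536]
orientation: [3.073, 0.652, -0.0]
contact_force: [0.6, 0.6, 0.2]
grip_width: 0.0725
gripper_force: 0.0
```

```bash
python3 - <<'E'
from det import *
c,im=snap("wrist","sq3"); pickle.dump((c,im),open("vs.pkl","wb"))
print(shift([.482,-.195,.36],np.deg2rad(-25)),pose()[0])
E
```

```text
(array([-0.3089,  0.601 , -0.0038]), -0.717, 'yawnow -1.153 q7 -2.08') [0.52067718 0.47959142 0.36187874]
```

View pics/sq3.png

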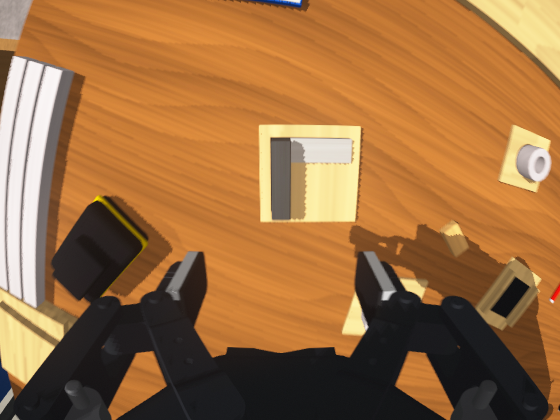

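The square (270–352,138–220) lies on its outline on the board. Now the wedges.

Call:
carry_out:
  moves:
    - [-0.015,0.03,0,-0.08,0.085]
    - [-0.035,0.07,0,-0.17,0.085]
    - [-0.057,0.112,0,-0.26,0.085]
    - [-0.08,0.156,0,-0.35,0.085]
    - [-0.102,0.2,0,-0.44,0.085]
    - [-0.125,0.245,0,-0.53,0.085]
    - [-0.15,0.292,0,-0.63,0.085]
    - [-0.175,0.34,0,-0.717,0.085]

```text
clock: 28.05
tcp_pos: [0.4975, 0.1023, 0.3522]
orientation: [2.646, 1.693, 0.001]
contact_force: [-0.1, -0.5, -0.3]
grip_width: 0.0853
gripper_force: 0.0
```

Call:
carry_out:
  moves:
    - [-0.04,0.016,0,0,0.085]
    - [-0.085,0.034,0,0,0.085]
    - [-0.13,0.052,0,0,0.085]
    - [-0.175,0.07,0,0,0.085]
    - [-0.22,0.088,0,0,0.085]
    - [-0.255,0.102,0,0,0.085]
    - [-0.272,0.109,0,0,0.085]
    - [-0.272,0.109,0,0,0.085]

```text
clock: 28.85
tcp_pos: [0.4812, -0.1916, 0.352]
orientation: [2.653, 1.68, -0.001]
contact_force: [-0.3, 0.9, 0.0]
grip_width: 0.0855
gripper_force: 0.0
```

Call:
carry_out:
  moves:
    - [0,0,0,0,0.085]
    - [0,0,0,0,0.085]
    - [0,0,0,0,0.085]
    - [0,0,0,0,0.085]
    - [0,0,0,0,0.085]
    - [0,0,0,0,0.085]
    - [0,0,0,0,0.085]
    - [0,0,0,0,0.085]

```text
clock: 29.65
tcp_pos: [0.4819, -0.1883, 0.3521]
orientation: [2.649, 1.688, -0.0]
contact_force: [0.1, -1.4, -0.7]
grip_width: 0.0847
gripper_force: 0.0
```

```bash
python3 - <<'E'
from det import *
c,im=snap("wrist"); pickle.dump((c,im),open("vw1.pkl","wb")); print(pose()[0],cam(c)[1])
s=proj(c,[.514,-.124,.03],True)[0]; print(s)
ct=comp(masks(im)["wood"]&roi(im,s,70),s,40)
b=im.copy()
if ct is not None:
    P=plane(c,ct,.03,True)[:,:2].astype(np.float32)*1000
    print(cv2.approxPolyDP(P.reshape(-1,1,2),3,True)[:,0].round(1).tolist()); cv2.drawContours(b,[ct.reshape(-1,1,2)],-1,(255,0,0),1)
x,y=np.int32(s); b=b[max(0,y-90):y+90,max(0,x-120):x+120]; cv2.imwrite("pics/w1c.png",cv2.resize(b,None,fx=3,fy=3))
E
```

```text
[ 0.48194132 -0.18824897  0.35206457] [ 0.51464868 -0.11857587  0.32087096]
[282.57630333 106.03847099]
[[482.70001220703125, -135.0], [541.2000122070312, -142.1999969482422], [546.5999755859375, -134.6999969482422], [543.2000122070312, -131.3000030517578], [547.7000122070312, -132.3000030517578], [541.0, -125.4000015258789], [495.8999938964844, -105.4000015258789]]
```

View pics/w1c.png

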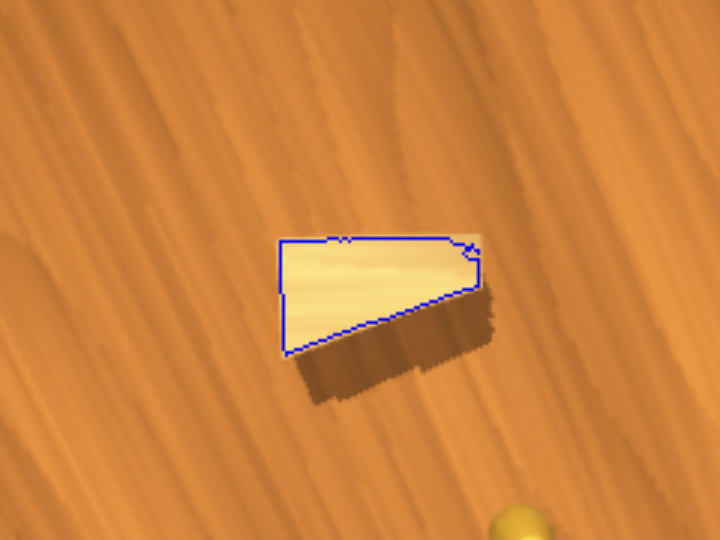

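The overhead crop gives wedge 1's corners: straight side (279,239)–(481,234), sloping side (480,287)–(285,355), thick end at left.

```bash
cat >> det.py <<'E'
def wedge(c,q,z=.03):
    """q: straight-thick, straight-thin, slope-thin, slope-thick corner pixels -> origin, yaw, grip point"""
    P=plane(c,q,z,True)[:,:2]; d=P[0]-P[1]; n=P[3]-P[0]; a=np.arctan2(*d[::-1]); b=np.arctan2(*n[::-1])-np.pi/2
    b=a+(b-a+np.pi)%(2*np.pi)-np.pi; print("edges",*(np.linalg.norm(P[i]-P[i-1]).round(4) for i in range(4)),np.rad2deg([a,b]).round(1))
    t=(a*2+b)/3; ex=np.array([np.cos(t),np.sin(t)]); ey=np.array([-ex[1],ex[0]])
    o=(P[0]+P[1]+P[2]+P[3])/4; o=ex*(o@ex)+ey*((P[0]+P[1])/2@ey+.013)
    return o,t,o-.003*ey
E
python3 - <<'E'
from det import *
c,im=pickle.load(open("vw1.pkl","rb"))
q=np.array([(279,239),(481,234),(480,287),(285,355)])/3+[162,16]
o,t,g=wedge(c,q); print(o,np.rad2deg(t),g)
print(shift([*g,.24],t))
E
```

```text
edges 0.0348 0.0595 0.0159 0.0615 [156.7 157.3]
[ 0.51811486 -0.1288159 ] 156.93448501087417 [ 0.51929021 -0.12605572]
(array([0.0721, 0.0076, 0.1121]), -0.033, 'yawnow -0.436 q7 -0.24')
```

Call:
carry_out:
  moves:
    - [0.03,0.003,0.02,-0.033,0.085]
    - [0.065,0.007,0.05,-0.033,0.085]
    - [0.072,0.008,0.09,-0.033,0.085]
    - [0.072,0.008,0.11,-0.033,0.085]
    - [0.072,0.008,0.11,-0.033,0.085]
    - [0.072,0.008,0.11,-0.033,0.085]
    - [0.072,0.008,0.11,-0.033,0.085]
    - [0.072,0.008,0.11,-0.033,0.085]

```text
clock: 30.5
tcp_pos: [0.5201, -0.1268, 0.2436]
orientation: [2.62, 1.73, 0.003]
contact_force: [-0.6, -0.7, 0.5]
grip_width: 0.0852
gripper_force: 0.0
```

```bash
python3 - <<'E'
from det import *
print(shift([.5193,-.1261,.175],np.deg2rad(156.9)))
E
```

```text
(array([ 0.0003, -0.0012,  0.0686]), -0.001, 'yawnow -0.404 q7 -0.40')
```

Call:
carry_out:
  moves:
    - [0,-0.001,0.03,0,0.085]
    - [0,-0.001,0.055,0,0.085]
    - [0,-0.001,0.068,0,0.085]
    - [0,-0.001,0.068,0,0.085]
    - [0,-0.001,0.068,0,0.05]
    - [0,-0.001,0.068,0,0.05]
    - [0,-0.001,0.068,0,0.05]
    - [0,-0.001,0.068,0,0.05]
  force: 35

```text
clock: 31.3
tcp_pos: [0.5194, -0.1261, 0.1755]
orientation: [2.62, 1.731, 0.003]
contact_force: [-1.3, -0.0, 7.6]
grip_width: 0.0591
gripper_force: 38.4
```

Call:
carry_out:
  moves:
    - [0,0,0,0,0.05]
    - [0,0,0,0,0.05]
    - [0,0,0,0,0.05]
    - [0,0,-0.015,0,0.05]
    - [0,0,-0.05,0,0.05]
    - [0,0,-0.09,0,0.05]
    - [0,0,-0.09,0,0.05]
    - [0,0,-0.09,0,0.05]

```text
clock: 32.1
tcp_pos: [0.5189, -0.1261, 0.2658]
orientation: [2.619, 1.73, 0.003]
contact_force: [-0.6, -0.3, -1.0]
grip_width: 0.0596
gripper_force: 37.9
```

```bash
python3 - <<'E'
from det import *
print(pose()[0],shift([.4997,.1309,.265],np.deg2rad(-4.75)))
c,im=snap("wrist"); pickle.dump((c,im),open("vh1.pkl","wb"))
E
```

```text
[ 0.51890395 -0.12609207  0.26582924] (array([ 0.2289, -0.1185,  0.0006]), -0.32, 'yawnow -0.403 q7 -0.39')
```

Call:
carry_out:
  moves:
    - [0.03,-0.016,0,-0.05,0.05]
    - [0.07,-0.036,0,-0.11,0.05]
    - [0.11,-0.057,0,-0.17,0.05]
    - [0.15,-0.078,0,-0.23,0.05]
    - [0.185,-0.096,0,-0.29,0.05]
    - [0.215,-0.111,0,-0.32,0.05]
    - [0.229,-0.118,0,-0.32,0.05]
    - [0.229,-0.118,0,-0.32,0.05]

```text
clock: 32.95
tcp_pos: [0.4989, 0.1338, 0.263]
orientation: [-2.305, -2.132, 0.002]
contact_force: [-0.0, -0.3, -0.2]
grip_width: 0.0593
gripper_force: 37.9
```

Call:
carry_out:
  moves:
    - [0,0,0.03,0,0.05]
    - [0,0,0.05,0,0.05]
    - [0,0,0.05,0,0.05]
    - [0,0,0.05,0,0.05]
    - [0,0,0.05,0,0.05]
    - [0,0,0.05,0,0.05]
    - [0,0,0.05,0,0.05]
    - [0,0,0.05,0,0.05]

```text
clock: 33.75
tcp_pos: [0.5001, 0.131, 0.2146]
orientation: [2.311, 2.127, 0.001]
contact_force: [0.1, 0.1, -0.8]
grip_width: 0.0586
gripper_force: 37.9
```

```bash
python3 - <<'E'
from det import *
print(pose()[0],shift([.4997,.1309,.1825],np.deg2rad(-4.75)))
c,im=snap("wrist"); cv2.imwrite("pics/t1.png",im[60:420,60:500])
E
```

```text
[0.50010033 0.13095386 0.21457688] (array([-0.0001, -0.0004,  0.0321]), -0.0, 'yawnow -0.083 q7 -0.68')
```

View pics/t1.png

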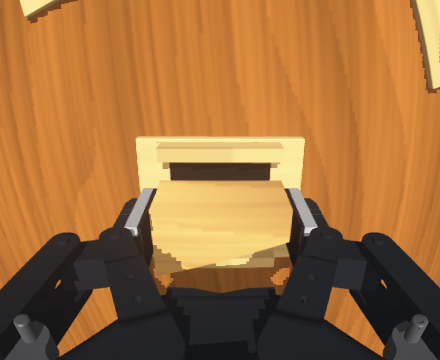

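The wedge is held parallel to the rails, its straight side facing the +y rail (157–283,152) just ahead of it. I'll lower it.

Call:
carry_out:
  moves:
    - [0,0,0.02,0,0.05]
    - [0,0,0.03,0,0.05]
    - [0,0,0.032,0,0.05]
    - [0,0,0.032,0,0.05]
    - [0,0,0.032,0,0.05]
    - [0,0,0.032,0,0.078]
    - [0,0,0.032,0,0.078]
    - [0,0,0.032,0,0.078]

```text
clock: 34.6
tcp_pos: [0.5, 0.131, 0.1822]
orientation: [2.312, 2.127, 0.0]
contact_force: [0.9, -0.2, 0.5]
grip_width: 0.0781
gripper_force: 0.0
```

Call:
carry_out:
  moves:
    - [0,0,0,0,0.078]
    - [0,0,0,0,0.078]
    - [0,0,-0.02,0,0.078]
    - [0,0,-0.06,0,0.078]
    - [0,0,-0.1,0,0.085]
    - [0,0,-0.14,0,0.085]
    - [0,0,-0.17,0,0.085]
    - [0,0,-0.17,0,0.085]

```text
clock: 35.4
tcp_pos: [0.5012, 0.1316, 0.3565]
orientation: [2.309, 2.124, 0.012]
contact_force: [0.7, -0.1, 0.8]
grip_width: 0.0851
gripper_force: 0.0
```

```bash
python3 - <<'E'
from det import *
c,im=snap("wrist"); pickle.dump((c,im),open("vt.pkl","wb"))
m=masks(im)["dark"]; s=proj(c,[.498,.11,.006],True)[0]; print("tray px",s)
print(pose()[0],shift([.44,-.44,.36],-np.pi/2))
E
```

```text
tray px [276.42799844 198.7105272 ]
[0.50048598 0.13118035 0.35414368] (array([-0.5742, -0.0127, -0.0068]), 1.488, 'yawnow -0.083 q7 -0.58')
```

Call:
carry_out:
  moves:
    - [-0.04,0,0,0.13,0.085]
    - [-0.085,-0.001,0,0.26,0.085]
    - [-0.132,-0.002,0,0.39,0.085]
    - [-0.18,-0.003,0,0.52,0.085]
    - [-0.228,-0.003,0,0.65,0.085]
    - [-0.276,-0.004,0,0.78,0.085]
    - [-0.324,-0.004,0,0.91,0.085]
    - [-0.37,-0.004,0,1.04,0.085]

```text
clock: 36.25
tcp_pos: [0.4641, -0.2394, 0.3506]
orientation: [-3.064, -0.688, 0.004]
contact_force: [1.4, -0.0, 0.7]
grip_width: 0.0851
gripper_force: 0.0
```

Call:
carry_out:
  moves:
    - [-0.024,0.037,0,0.12,0.085]
    - [-0.048,0.074,0,0.24,0.085]
    - [-0.072,0.11,0,0.36,0.085]
    - [-0.096,0.147,0,0.45,0.085]
    - [-0.119,0.184,0,0.448,0.085]
    - [-0.119,0.184,0,0.448,0.085]
    - [-0.119,0.184,0,0.448,0.085]
    - [-0.119,0.184,0,0.448,0.085]

```text
clock: 37.05
tcp_pos: [0.438, -0.4534, 0.3506]
orientation: [-3.139, -0.002, 0.003]
contact_force: [0.2, 0.0, 0.6]
grip_width: 0.0852
gripper_force: 0.0
```

Call:
carry_out:
  moves:
    - [0,0,0,0,0.085]
    - [0,0,0,0,0.085]
    - [0,0,0,0,0.085]
    - [0,0,0,0,0.085]
    - [0,0,0,0,0.085]
    - [0,0,0,0,0.085]
    - [0,0,0,0,0.085]
    - [0,0,0,0,0.085]

```text
clock: 37.85
tcp_pos: [0.4376, -0.4549, 0.3521]
orientation: [3.142, -0.001, 0.0]
contact_force: [0.3, -0.4, 0.2]
grip_width: 0.0853
gripper_force: 0.0
```

```bash
python3 - <<'E'
from det import *
c,im=snap("wrist"); pickle.dump((c,im),open("vw2.pkl","wb")); print(pose()[0],cam(c)[1],shift([.5,-.45,.2],-np.pi/2))
s=proj(c,[.508,-.46,.03],True)[0]; x,y=np.int32(s); x0,y0=max(0,x-120),max(0,y-90); print(s,x0,y0)
b=im[y0:y+90,x0:x+120]; cv2.imwrite("pics/w2c.png",cv2.resize(b,None,fx=3,fy=3))
E
```

```text
[ 0.4376523  -0.45484163  0.35205286] [ 0.51462968 -0.45467859  0.32087725] (array([ 0.0623, -0.0049,  0.1521]), -0.0, 'yawnow -1.571 q7 -0.78')
[286.38455746 107.59046684] 166 17
```

View pics/w2c.png

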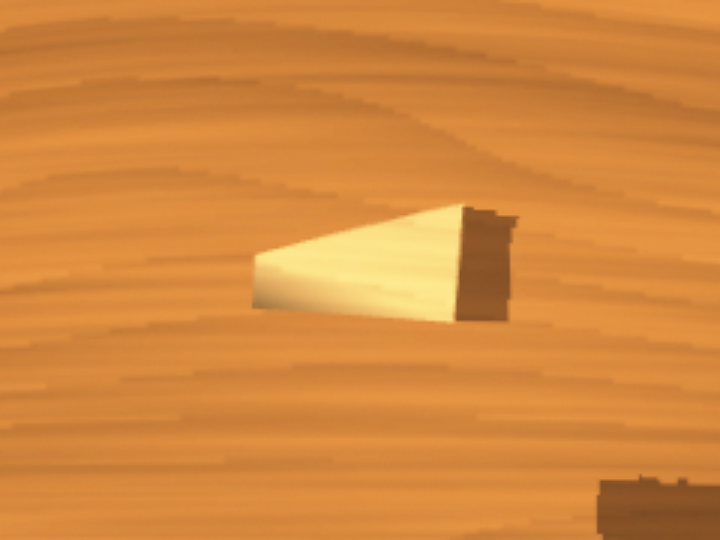

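Wedge 2's corners in the crop: straight side (455,322)–(253,307), sloping side (255,256)–(463,204), thick end at right.

```bash
python3 - <<'E'
from det import *
c,im=pickle.load(open("vw2.pkl","rb"))
q=np.array([(455,322),(253,307),(255,256),(463,204)])/3+[166,17]
o,t,g=wedge(c,q); print(o,np.rad2deg(t),g); print(shift([*g,.24],t))
# placed wedge 1, from the view above the tray
c,im=pickle.load(open("vt.pkl","rb")); x,y=np.int32(proj(c,[.498,.11,.03],True)[0]); print(x-120,y-90)
cv2.imwrite("pics/tc.png",cv2.resize(im[y-90:y+90,x-120:x+120],None,fx=3,fy=3))
E
```

```text
edges 0.0355 0.0602 0.0153 0.0632 [-94.3 -93.2]
[ 0.50845489 -0.45867347] -93.89297813291796 [ 0.50546181 -0.4584698 ]
(array([0.0678, 0.0036, 0.1121]), 0.068, 'yawnow -1.571 q7 -0.78')
156 116
```

View pics/tc.png

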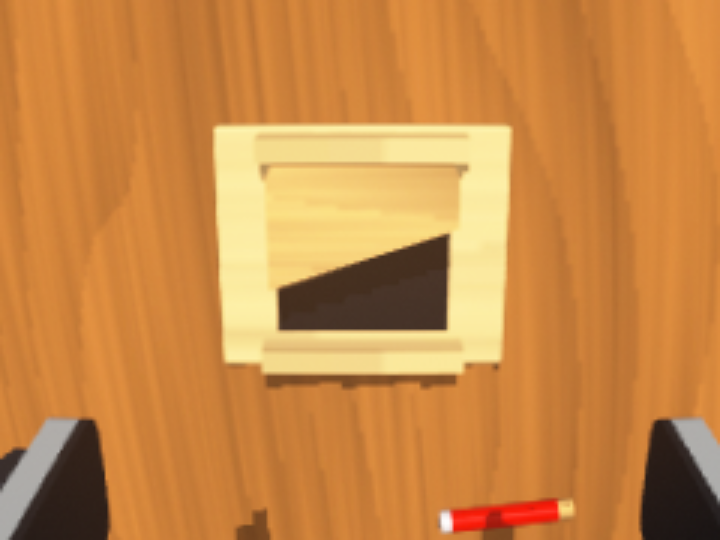

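Wedge 1 sits between the rails against the far one, flat and straight. I'll fetch wedge 2.

Call:
carry_out:
  moves:
    - [0.03,0.002,0.02,0.03,0.085]
    - [0.06,0.004,0.05,0.068,0.085]
    - [0.068,0.004,0.09,0.068,0.085]
    - [0.068,0.004,0.11,0.068,0.085]
    - [0.068,0.004,0.11,0.068,0.085]
    - [0.068,0.004,0.11,0.068,0.085]
    - [0.068,0.004,0.11,0.068,0.085]
    - [0.068,0.004,0.11,0.068,0.085]

```text
clock: 38.7
tcp_pos: [0.5059, -0.4595, 0.2441]
orientation: [3.138, -0.108, 0.004]
contact_force: [0.5, -0.4, 0.3]
grip_width: 0.0847
gripper_force: 0.0
```

```bash
python3 - <<'E'
from det import *
print(shift([.5055,-.4585,.1755],np.deg2rad(-93.9)))
E
```

```text
(array([-0.0006, -0.0011,  0.0686]), -0.001, 'yawnow -1.640 q7 -0.88')
```

Call:
carry_out:
  moves:
    - [0,-0.001,0.03,0,0.085]
    - [0,-0.001,0.055,0,0.085]
    - [0,-0.001,0.069,0,0.085]
    - [0,-0.001,0.069,0,0.085]
    - [0,-0.001,0.069,0,0.05]
    - [0,-0.001,0.069,0,0.05]
    - [0,-0.001,0.069,0,0.05]
    - [0,-0.001,0.069,0,0.05]

```text
clock: 39.5
tcp_pos: [0.5064, -0.4585, 0.1749]
orientation: [3.138, -0.107, 0.004]
contact_force: [-0.5, -1.1, 7.0]
grip_width: 0.0598
gripper_force: 38.7
```

Call:
carry_out:
  moves:
    - [0,0,0,0,0.05]
    - [0,0,0,0,0.05]
    - [0,0,0,0,0.05]
    - [0,0,-0.015,0,0.05]
    - [0,0,-0.05,0,0.05]
    - [0,0,-0.09,0,0.05]
    - [0,0,-0.09,0,0.05]
    - [0,0,-0.09,0,0.05]

```text
clock: 40.3
tcp_pos: [0.506, -0.458, 0.2652]
orientation: [3.138, -0.107, 0.004]
contact_force: [0.3, 1.2, -1.1]
grip_width: 0.0593
gripper_force: 38.0
```

```bash
python3 - <<'E'
from det import *
print(pose()[0],shift([.4963,.0891,.265],np.deg2rad(-4.75)))
E
```

```text
[ 0.50596096 -0.45803423  0.26515165] (array([-0.047 , -0.5452, -0.0008]), -1.556, 'yawnow -1.639 q7 -0.88')
```

Call:
carry_out:
  moves:
    - [-0.003,-0.035,0,-0.13,0.05]
    - [-0.007,-0.08,0,-0.26,0.05]
    - [-0.011,-0.127,0,-0.39,0.05]
    - [-0.015,-0.175,0,-0.52,0.05]
    - [-0.019,-0.223,0,-0.65,0.05]
    - [-0.023,-0.272,0,-0.78,0.05]
    - [-0.028,-0.32,0,-0.91,0.05]
    - [-0.032,-0.37,0,-1.04,0.05]

```text
clock: 41.1
tcp_pos: [0.4978, -0.0849, 0.2623]
orientation: [-2.773, -1.474, 0.003]
contact_force: [1.6, 0.4, 0.4]
grip_width: 0.0594
gripper_force: 38.0
```

Call:
carry_out:
  moves:
    - [0.03,-0.021,0,-0.12,0.05]
    - [0.065,-0.046,0,-0.24,0.05]
    - [0.1,-0.071,0,-0.36,0.05]
    - [0.13,-0.092,0,-0.48,0.05]
    - [0.143,-0.102,0,-0.516,0.05]
    - [0.143,-0.102,0,-0.516,0.05]
    - [0.143,-0.102,0,-0.516,0.05]
    - [0.143,-0.102,0.01,-0.516,0.05]

```text
clock: 41.9
tcp_pos: [0.496, 0.0871, 0.2533]
orientation: [2.315, 2.122, 0.001]
contact_force: [0.8, 0.4, -0.4]
grip_width: 0.0592
gripper_force: 38.0
```

Call:
carry_out:
  moves:
    - [0,0,0.01,0,0.05]
    - [0,0,0.01,0,0.05]
    - [0,0,0.01,0,0.05]
    - [0,0,0.01,0,0.05]
    - [0,0,0.01,0,0.05]
    - [0,0,0.01,0,0.05]
    - [0,0,0.01,0,0.05]
    - [0,0,0.01,0,0.05]

```text
clock: 42.7
tcp_pos: [0.4955, 0.089, 0.2432]
orientation: [2.312, 2.127, 0.0]
contact_force: [0.1, 0.5, -1.0]
grip_width: 0.0593
gripper_force: 38.0
```

```bash
python3 - <<'E'
from det import *
print(pose()[0],shift([.4963,.0891,.182],np.deg2rad(-4.75)))
E
```

```text
[0.49545211 0.08899764 0.24316025] (array([0.0002, 0.0008, 0.0612]), -0.0, 'yawnow -0.083 q7 -0.57')
```

Aligned. I'll lower most of the way, check the force, then release.

Call:
carry_out:
  moves:
    - [0,0.001,0.02,0,0.05]
    - [0,0.001,0.04,0,0.05]
    - [0,0.001,0.05,0,0.05]
    - [0,0.001,0.058,0,0.05]
    - [0,0.001,0.061,0,0.05]
    - [0,0.001,0.061,0,0.05]
    - [0,0.001,0.061,0,0.05]
    - [0,0.001,0.061,0,0.05]

```text
clock: 43.5
tcp_pos: [0.4967, 0.0889, 0.1826]
orientation: [2.311, 2.127, 0.001]
contact_force: [0.3, -0.2, -0.6]
grip_width: 0.0597
gripper_force: 38.0
```

Call:
carry_out:
  moves:
    - [0,0,0,0,0.078]
    - [0,0,0,0,0.078]
    - [0,0,0,0,0.078]
    - [0,0,0,0,0.078]
    - [0,0,-0.02,0,0.078]
    - [0,0,-0.06,0,0.078]
    - [0,0,-0.1,0,0.085]
    - [0,0,-0.15,0,0.085]

```text
clock: 44.3
tcp_pos: [0.4957, 0.0886, 0.3326]
orientation: [-2.31, -2.126, 0.004]
contact_force: [1.8, -0.4, -0.2]
grip_width: 0.085
gripper_force: 0.0
```

Call:
carry_out:
  moves:
    - [0.01,0,-0.04,0,0.085]
    - [0.01,0,-0.08,0,0.085]
    - [0.01,0,-0.1,0,0.085]
    - [0.01,0,-0.1,0,0.085]
    - [0.01,0,-0.1,0,0.085]
    - [0.01,0,-0.1,0,0.085]
    - [0.01,0,-0.1,0,0.085]
    - [0.01,0,-0.1,0,0.085]

```text
clock: 45.1
tcp_pos: [0.4971, 0.0988, 0.431]
orientation: [-2.311, -2.127, 0.003]
contact_force: [0.2, -0.1, -0.9]
grip_width: 0.085
gripper_force: 0.0
```

```bash
python3 - <<'E'
from det import *
c,im=snap("wrist","fin"); print(pose()[0],r.get_obs()["contact_force"])
ct,it=snap("top"); 
for k,p in dict(big=(.4224,.2938,.026),small=(.6667,.2159,.026)).items():
    s=proj(ct,[*p[:2],.032])[0]; m=masks(it)["bright"]; q=comp(m&roi(it,s,15),s,10)
    if q is not None: print(k,plane(ct,np.atleast_2d(q.mean(0)),.032))
E
```

```text
[0.49716441 0.09878955 0.43124702] [0.25443113 0.31119347 0.23990954]
big [[0.42027937 0.29521536 0.032     ]]
```

View pics/fin.png

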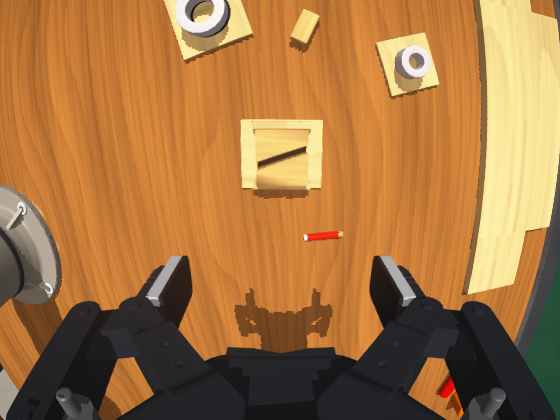

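The wedges sit head to tail between the rails (282,158), and both rings are on their boards: big at (203,12), small at (412,62).

```bash
python3 -c "
from bench import r
print(r.hand_in())"
```

```text
the job is handed in; nothing more can be done
None
```

I placed both rings, the square and both wedges as drawn and handed the job in at about 45 s on the robot's clock. My last camera views showed everything in place; the hand-in gave no verdict.

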